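# Clean and show the foot of a concrete core

## Robot

A 6-joint arm with a two-finger parallel gripper is mounted at the origin on the work surface. World frame = base frame: x ahead of the robot, y to its left, z up, the work surface at z = 0. Lengths are in m, angles in rad, forces in N, time in s.
With the tool pointing down it reaches from about 0.225 to 0.875 m from the base axis. Payload 3.4 kg.
Tool frame: the origin (TCP) lies between the finger pads; the fingertips stand 19 mm ahead of it and the grasp point (between the pads) is the TCP; z points along the fingers, y is the line along which they close (so a half turn about z gives the same grasp; the last joint's range is limited). The gripper opens to 85 mm and grips with 20 to 120 N. Pads are 22 mm wide; open, the fingers measure 114 mm over their backs; the gripper's body (76 mm by 85 mm) begins 54 mm behind the grasp point. The pads swing forward as they close: fully open they stand 13 mm farther back than shut.
Start: joints at [1.112, 0.276, 1.505, -0, 1.361, -0.121], TCP at [0.191, 0.543, 0.25] pointing down, gripper open.
Joint ranges: [-2.89, 2.89], [-0.75, 2.08], [0.22, 2.7], [-1.18, 4.32], [0.11, 2.71], [-2.7, 2.7]. Speed limits (rad/s): [2.57, 2.57, 3.14, 3.14, 3.14, 3.14].

## Interface

Orientations are given as a unit quaternion [w, x, y, z].
In Python, from rig import get_state, imaging, ticket gives the robot as it stands. The module is installed in compiled form; this text tells all that it offers.
- The arm moves only by the shell command python3 -m inch 'ROWS' [FORCE]. ROWS is JSON, a list of rows, each an object with "claw": the opening, from -1 (shut) to 1 (fully open); "travel": the shift along the world's x, y, z in units of 200 mm (1.0 is 200 mm), a list of three; "turn": the turn about the world's z in units of 180 degrees (1.0 is 180 degrees). A call has 1 to 5 rows; each row is the pose to reach, as a shift and turn from the pose commanded when the call began, turning the shorter way round; what a row does not reach only later rows make up. A row lasts 1/10 s, in which the tool goes at most 50 mm and 8.59 degrees, less where a joint would pass 70% of its speed; a pose out of reach is approached as far as the arm can. A call with a number of a shift or a turn outside -1 to 1 is refused whole. A call with a gripper value outside its range is refused whole. The fingers move at their own pace and stop on an object; FORCE is the grip in N (left out, the last holds). Time passes only in rows, so rows that repeat a pose let the fingers close. It gives the time, the measured TCP pose, the force, the opening and the grip force at its end, in the units of the state.
- get_state(): the state, without advancing time (a new reading comes with each control period).
- imaging.get_image(name): name is "side" or "top" or "wrist"; returns the picture (480x640x3 uint8, red, green, blue); there is no depth.
- imaging.camera_params(name): a dict with "camera_matrix" (3x3 intrinsics, pixels), "cam_to_world" (4x4, takes a point from camera to world coordinates); the wrist camera has in their place "T_tool_cam" (4x4, takes a point from camera to tool coordinates, whose origin is the TCP and whose axes are the flange's). Camera axes: x right, y down, z forward; pixel columns grow to the right and rows downward; lengths in m; the calibration is good to about 2 mm. A picture is of the moment at which its call begins: read the wrist's pose just before it. camera_params takes no time and is no camera call.
- ticket.sign_off(): hands the job in; it is judged then, once.
The state is a dict: "clock": time; "qpos": joint angles; "qd": joint speeds; "effort": joint torques, N m; "position": TCP position; "ee_rot": TCP orientation; "contact_force": force on the tool from outside, world axes, zero at the start; "moment": the same for the moment, N m; "width": finger opening in m; "gripper_force": force on a finger pad.
Only numpy, scipy, OpenCV 4.12 (cv2) and the standard library are available. Lean on these libraries where they do the work, as an engineer would, in place of code of your own. Each camera call takes 0.05 s, during which the arm holds its last target. There are 200 camera calls.

## Task

Draw the tallest of the three concrete cores out of the holder, stand it upright on the middle of the round sprung pad of the air cleaner and press it down until the pad is fully depressed, so that its foot is blown clean. Then lift it and show its foot: tip it over to about 45 degrees, foot end still the lower, and finish holding it still like that in the air, the whole core at least 15 cm above the bench; do not put it down or let go. Leave the two short cores, the steel cap and the bottle where they are.

Things in the scene. Friction and masses are not known exactly. Their poses are not given: they have to be found in the camera images.
- tall_core_mid (a point): centre (half-way up) of the tall core, a plain grey concrete cylinder 45 mm in diameter and 90 mm high, about 0.33 kg (0.25 to 0.45), loose in one of the holder's three pockets; z points up along its axis at the start, from foot to top; its centre of mass is here
- tall_core_foot (a point): centre of the foot (bottom face) of the tall core, 45 mm below its centre; same axes
- short_core_a_mid (a point): centre of a short concrete core, 45 mm in diameter and 60 mm high, in another pocket; stays there
- short_core_b_mid (a point): centre of another short concrete core, 45 mm in diameter and 56 mm high, in another pocket; stays there
- holder: fixed plywood block 85 mm (its x) by 270 mm (its y) by 34 mm high, origin at the centre of its underside on the bench; three round pockets, 49 mm wide and 26 mm deep (floor 8 mm above the bench), lie along its y axis at -85, 0 and +85 mm; its yaw varies
- blower: air cleaner fixed to the bench: a dark round steel housing, 120 mm across at the foot and 100 mm above, 30 mm high, with a brass air fitting that reaches 76 mm out along its +x; origin at the centre of its underside; the sprung pad stands in the middle of its top
- pad_top (a point): centre of the top face of the sprung pad, a plain light metal disc 70 mm across, 46 mm above the bench when up; it moves straight down with the pad
- pad (a joint): travel of the sprung pad in m: 0 up, 0.010 fully depressed, against a hard stop; the spring needs about 5 N to start and 14 N at full travel and lifts the pad again when let go
- steel_cap: bystander: round open steel cap 66 mm across and 24 mm high, origin at the centre of its underside; leave it
- bottle: bystander: white plastic bottle 40 mm across and 110 mm high, standing, origin at the centre of its underside; leave it
There are look-alikes about, which are no part of the job. What is shaped like the part that bears tall_core_mid but orange is not meant. Of the things shaped like the blower, the steel one is meant.

How it is judged:
On the way, in this order (a step that is already met when the one before it is completed fails the run):
1. the tall core is drawn up clear of the holder (height (world z) of tall_core_foot above 0.042 m and contact force between tall_core and holder below 0.1 N and contact force between tall_core and the fingers above 1 N), for 0.1 s.
2. the tall core, held upright on the pad, presses it fully down (value of joint pad above 0.0085 m and contact force between tall_core and pad above 6 N and horizontal distance between tall_core_foot and pad_top below 0.02 m and angle between tall_core_mid's own z axis and vertical below 0.2 rad and contact force between tall_core and the fingers above 1 N), for 0.15 s.
At the end, for the whole second after the job is handed in: Tall core held still in the fingers, off pad and holder, centre of its foot at least 160 mm above the bench, tipped 45 degrees from upright (32 to 58), foot lower; pad up again; short cores within 20 mm, steel cap and bottle within 30 mm of their start (height (world z) of tall_core_foot above 0.16 m and angle between tall_core_mid's own z axis and vertical between 0.55 and 1.02 rad and contact force between tall_core and the fingers above 1 N and contact force between tall_core and pad below 0.1 N and contact force between tall_core and holder below 0.1 N and linear speed of tall_core below 0.03 m/s and angular speed of tall_core below 0.15 rad/s and value of joint pad below 0.0015 m and distance of each of short_core_a_mid, short_core_b_mid from where it was at the start of the episode below 0.02 m and distance of each of steel_cap, bottle from where it was at the start of the episode below 0.03 m); the arm keeps its last pose, push and grip.
It fails at once if a short core is disturbed (distance of short_core_a_mid from where it was at the start of the episode above 0.02 m).
It fails at once if a short core is disturbed (distance of short_core_b_mid from where it was at the start of the episode above 0.02 m).
It fails at once if the steel cap is pushed away (distance of steel_cap from where it was at the start of the episode above 0.03 m).
It fails at once if the bottle is knocked away (distance of bottle from where it was at the start of the episode above 0.03 m).
It also fails if it takes over 51 s, if anything falls off the work surface, if the arm or the gripper's body presses on something with over 40 N, if the wrist force passes 120 N, or if a joint passes its speed limit or range.

## Working session

There is one attempt and no reset: what is moved stays moved. The work goes in short steps, Python scripts to look and compute and a shell command to move; the robot and the scene stay as the last step left them, time stands still between calls to the robot, and variables do not carry over. Pictures are saved under pics/ and viewed, at most 10 in all, crops included, and the job is handed in when it is done.

```bash
mkdir -p pics; python3 - <<'E'
from rig import get_state, imaging
import cv2,numpy as np
for n in("top","side"):
    im=imaging.get_image(n); cv2.imwrite(f"pics/{n}0.png",im[:,:,::-1])
    p=imaging.camera_params(n);print(n,np.round(p["camera_matrix"],1).tolist(),np.round(p["cam_to_world"],3).tolist())
print(np.round(imaging.camera_params("wrist")["T_tool_cam"],3).tolist()); print(get_state())
E
```

```text
top [[488.8, 0.0, 325.2], [0.0, 488.8, 240.8], [0.0, 0.0, 1.0]] [[0.018, -0.996, 0.092, 0.422], [-1.0, -0.018, 0.005, 0.013], [-0.003, -0.092, -0.996, 1.164], [0.0, 0.0, 0.0, 1.0]]
side [[546.3, 0.0, 322.3], [0.0, 546.3, 235.0], [0.0, 0.0, 1.0]] [[0.905, -0.214, 0.367, 0.058], [-0.424, -0.505, 0.752, -0.974], [0.025, -0.836, -0.548, 0.801], [0.0, 0.0, 0.0, 1.0]]
[[0.001, -0.956, -0.294, 0.075], [1.0, 0.001, -0.0, -0.002], [0.0, -0.294, 0.956, -0.124], [0.0, 0.0, 0.0, 1.0]]
{'clock': 0.1, 'qpos': array([ 1.11196983e+00,  2.76531405e-01,  1.50604173e+00,  3.76325181e-06,
        1.36072722e+00, -1.21074368e-01]), 'qd': array([-1.24184302e-03, -7.51508003e-04, -2.93208726e-03,  3.16093802e-04,
        5.60760140e-05,  1.76285180e-05]), 'effort': array([ 3.23886627e-03, -4.17698979e+01, -2.46404582e+01, -7.36100537e-05,
        5.82672888e-03,  1.14568928e-05]), 'position': array([0.19037253, 0.54207751, 0.24951238]), 'ee_rot': array([-2.45882254e-04,  1.68074835e-01,  9.85773869e-01, -8.17680514e-04]), 'contact_force': array([ 0.44315718, -0.35340212,  0.57212492]), 'moment': array([0.00667276, 0.00668453, 0.02303332]), 'gripper_force': 0.0, 'width': 0.08564230678875889}
```

View pics/top0.png

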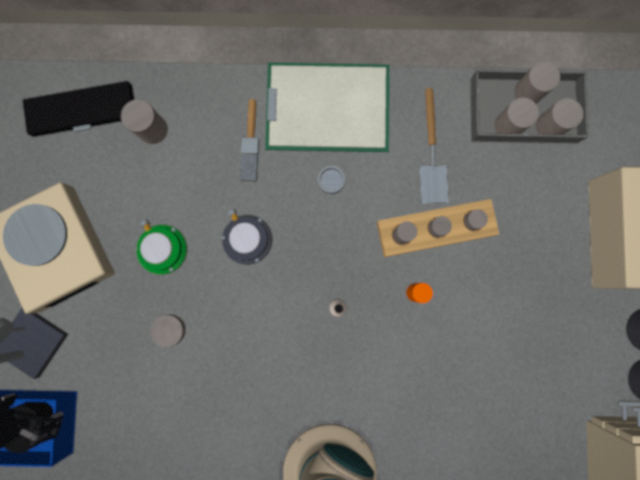

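View pics/side0.png

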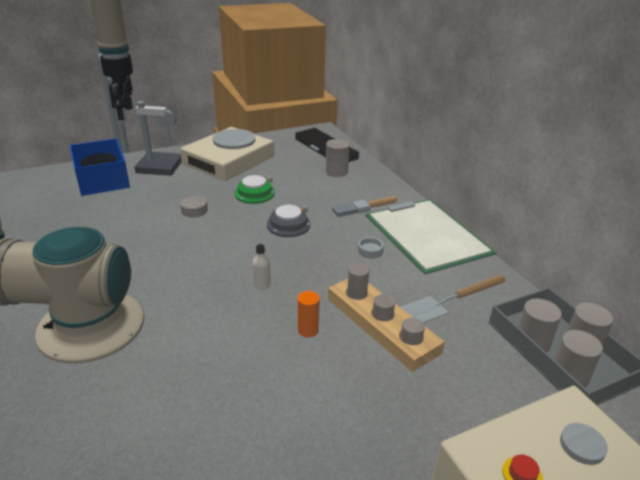

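Look-alikes: for the core, the holder items in the top view at (404,233), (440,227) and (476,219), the orange cylinder at (420,293), and grey cylinders at (139,116), (167,331) and in the tray at about (540,100). For the blower, the green one at (160,248) and the steel one at (246,239). In the side view the tall core is the pocket at the left end, with its top at (358,272), which is (404,233) in the top view. I take the steel blower at (246,239).

```bash
cat >h.py <<'E'
from rig import get_state, imaging
import cv2,numpy as np
def ray(n,uv,z):
    p=imaging.camera_params(n);T=np.array(p["cam_to_world"]);d=T[:3,:3]@np.linalg.inv(p["camera_matrix"])@[uv[0],uv[1],1.]
    return T[:3,3]+d*(z-T[2,3])/d[2]
def proj(n,P):
    p=imaging.camera_params(n);T=np.linalg.inv(p["cam_to_world"]);c=T[:3,:3]@P+T[:3,3];q=np.array(p["camera_matrix"])@c;return q[:2]/q[2]
E
python3 - <<'E'
from h import *
im=cv2.imread("pics/top0.png");hsv=cv2.cvtColor(im,cv2.COLOR_BGR2HSV)
print(hsv[230:236,402:406].tolist()[0],hsv[238,245],hsv[232,420],hsv[250,390])
# holder
m=cv2.inRange(hsv,(10,70,100),(28,255,255));m[:190]=0;m[265:]=0;m[:,:370]=0;m[:,505:]=0
m=cv2.morphologyEx(m,cv2.MORPH_CLOSE,np.ones((5,5)))
c=max(cv2.findContours(m,0,2)[0],key=cv2.contourArea);h=cv2.convexHull(c);r=cv2.minAreaRect(h);b=cv2.boxPoints(r)
W=np.array([ray("top",q,.034)for q in b]);print("holder",np.round(W,3).tolist(),np.round(W.mean(0),3),[round(float(np.linalg.norm(W[i]-W[i-1])),3)for i in range(4)])
def blob(name,x,y,w,lo,hi,z):
    m=np.zeros(im.shape[:2],np.uint8);m[y-w:y+w,x-w:x+w]=cv2.inRange(hsv,lo,hi)[y-w:y+w,x-w:x+w]
    c=max(cv2.findContours(m,0,2)[0],key=cv2.contourArea);e=cv2.fitEllipse(c) 
    P=ray("top",e[0],z);D=np.mean(e[1])/488.8*(1.164-z);print(name,np.round(e[0],1),np.round(P,4),"diam",round(float(D),4),"r",round(float(np.hypot(*P[:2])),3));return P
for n,x,z in(("tall",(404,233),.098),("s1",(440,227),.066),("s2",(476,219),.066)):
    blob(n,*x,15,(0,0,60),(180,65,255),z)
P=blob("pad",245,238,28,(0,0,165),(180,60,255),.046)
blob("housing",246,239,36,(100,50,20),(140,255,140),.02)
blob("orange",420,293,20,(0,150,100),(20,255,255),.1)
print("pad in side",proj("side",P)); 
for z in(.06,.098):print("tall top side", proj("side",ray("top",(404.,233.),z)))
a=cv2.resize(im[190:280,200:300],None,fx=4,fy=4,interpolation=2);b2=cv2.resize(im[190:280,370:510],None,fx=2.85,fy=4)
s=cv2.imread("pics/side0.png")[160:370,240:450];cv2.imwrite("pics/crop.png",np.hstack([np.hstack([a])[:360],cv2.resize(s,(360,360))]))
E
```

```text
[[4, 16, 125], [11, 17, 122], [7, 19, 124], [7, 19, 124]] [120  15 200] [ 17 117 183] [ 18 119 180]
holder [[0.576, -0.099, 0.034], [0.634, -0.369, 0.034], [0.549, -0.384, 0.034], [0.491, -0.116, 0.034]] [ 0.563 -0.242  0.034] [0.087, 0.276, 0.087, 0.274]
tall [404.6 232.4] [ 0.5422 -0.1555  0.098 ] diam 0.047 r 0.564
s1 [439.7 226.2] [ 0.5612 -0.2399  0.066 ] diam 0.0455 r 0.61
s2 [475.7 219.2] [ 0.5786 -0.3213  0.066 ] diam 0.0464 r 0.662
pad [244.  237.4] [0.5296 0.2054 0.046 ] diam 0.0648 r 0.568Traceback (most recent call last):
  File "<stdin>", line 16, in <module>
  File "<stdin>", line 11, in blob
cv2.error: OpenCV(4.12.0) /io/opencv/modules/imgproc/src/shapedescr.cpp:361: error: (-201:Incorrect size of input array) There should be at least 5 points to fit the ellipse in function 'fitEllipseNoDirect'
```

```bash
python3 - <<'E'
from h import *
im=cv2.imread("pics/top0.png");s=cv2.imread("pics/side0.png")
for z in(.06,.098):print("tall top side",z, proj("side",ray("top",(404.6,232.4),z)))
print("pad side",proj("side",ray("top",(244,237.4),.046)))
a=cv2.resize(im[185:305,350:470],(390,390),interpolation=2);b=cv2.resize(s[170:340,240:410],(390,390),interpolation=2)
cv2.imwrite("pics/crop.png",np.hstack([a,b]))
E
```

```text
tall top side 0.06 [358.28176403 283.04609783]
tall top side 0.098 [356.2862184  268.04772067]
pad side [288.05564006 210.9522474 ]
```

View pics/crop.png

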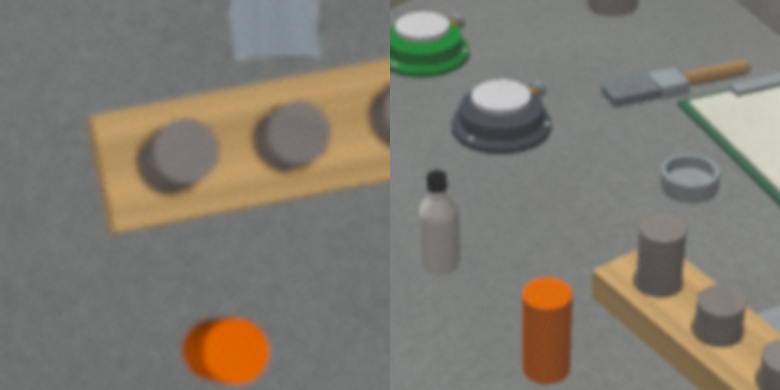

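```bash
python3 -m inch '[{"claw":1,"travel":[0.25,-0.25,0],"turn":-0.045},{"claw":1,"travel":[0.4,-0.45,0],"turn":-0.09},{"claw":1,"travel":[0.55,-0.65,0],"turn":-0.135},{"claw":1,"travel":[0.7,-0.85,0],"turn":-0.18},{"claw":1,"travel":[0.7,-1.0,0],"turn":-0.225}]' 40; python3 -m inch '[{"claw":1,"travel":[0.15,-0.2,0],"turn":-0.04},{"claw":1,"travel":[0.3,-0.4,0],"turn":-0.08},{"claw":1,"travel":[0.45,-0.6,0],"turn":-0.1},{"claw":1,"travel":[0.55,-0.8,0],"turn":-0.1},{"claw":1,"travel":[0.55,-1.0,0],"turn":-0.1}]'
```

```text
clock: 0.6
position: [0.333, 0.3413, 0.2499]
ee_rot: [0.001, 0.502, 0.865, 0.0]
contact_force: [0.9, -0.8, -0.1]
width: 0.0856
gripper_force: 0.0
clock: 1.1
position: [0.4431, 0.1405, 0.25]
ee_rot: [0.001, 0.629, 0.778, 0.0]
contact_force: [-0.4, -0.4, 0.4]
width: 0.0849
gripper_force: 0.0
```

The crop shows the grey tall core at (660,225) in the end pocket of the holder. It stands clearly above its neighbours, and the top and side views agree to about 3 mm.

```bash
python3 -m inch '[{"claw":1,"travel":[0.15,-0.2,0],"turn":0},{"claw":1,"travel":[0.3,-0.4,0],"turn":0},{"claw":1,"travel":[0.4,-0.6,0],"turn":0},{"claw":1,"travel":[0.45,-0.8,0],"turn":0},{"claw":1,"travel":[0.495,-1.0,0],"turn":0}]'; python3 -m inch '[{"claw":1,"travel":[0,-0.2,0],"turn":0},{"claw":1,"travel":[0,-0.4,0],"turn":0},{"claw":1,"travel":[0,-0.48,0],"turn":0},{"claw":1,"travel":[0,-0.48,-0.1],"turn":0},{"claw":1,"travel":[0,-0.48,-0.1],"turn":0}]'
cat >>h.py <<'E'
from scipy.spatial.transform import Rotation as Ro
def wT():
    s=get_state();q=s["ee_rot"];T=np.eye(4);T[:3,:3]=Ro.from_quat([q[1],q[2],q[3],q[0]]).as_matrix();T[:3,3]=s["position"]
    p=imaging.camera_params("wrist");return T@np.array(p["T_tool_cam"]),np.array(p["camera_matrix"]),s
def wray(C,K,uv,z):
    d=C[:3,:3]@np.linalg.inv(K)@[uv[0],uv[1],1.];return C[:3,3]+d*(z-C[2,3])/d[2]
def wproj(C,K,P):
    c=C[:3,:3].T@(np.array(P)-C[:3,3]);q=K@c;return q[:2]/q[2]
E
python3 - <<'E'
from h import *
C,K,s=wT();im=np.ascontiguousarray(imaging.get_image("wrist")[:,:,::-1]);cv2.imwrite("pics/w1raw.png",im)
t=np.linspace(0,6.28,40)
pts=[wproj(C,K,[.542+.0225*np.cos(a),-.1555+.0225*np.sin(a),.098])for a in t]
cv2.polylines(im,[np.int32(pts)],True,(0,0,255),1);cv2.imwrite("pics/w1.png",im);print(s["position"],wproj(C,K,[.542,-.1555,.098]))
E
```

```text
clock: 1.6
position: [0.5399, -0.0593, 0.2497]
ee_rot: [-0.0, 0.628, 0.778, -0.0]
contact_force: [0.1, 0.3, -0.6]
width: 0.0851
gripper_force: 0.0
clock: 2.1
position: [0.5379, -0.1529, 0.2278]
ee_rot: [-0.003, 0.629, 0.778, -0.0]
contact_force: [0.1, 0.1, -0.5]
width: 0.0853
gripper_force: 0.0
[ 0.53785613 -0.1528554   0.22784425] [330.25486474 240.99134167]
```

View pics/w1.png

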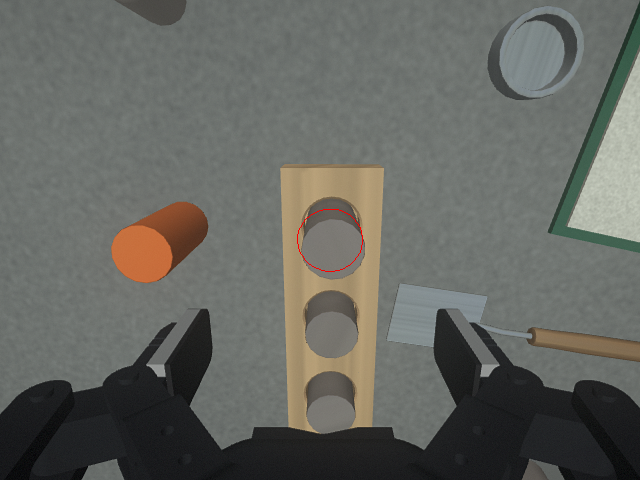

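The wrist view shows the core's top face centred near (333,247), where I had projected (330,241). That puts the core at about (0.545,-0.159), which agrees with the pocket position worked out from the holder. The fingers are clear on both sides, so I descend.

```bash
python3 -m inch '[{"claw":1,"travel":[0.025,-0.03,0],"turn":0},{"claw":1,"travel":[0.025,-0.03,-0.2],"turn":0},{"claw":1,"travel":[0.025,-0.03,-0.4],"turn":0},{"claw":1,"travel":[0.025,-0.03,-0.5],"turn":0},{"claw":1,"travel":[0.025,-0.03,-0.5],"turn":0}]'
python3 - <<'E'
from h import *
C,K,s=wT();im=np.ascontiguousarray(imaging.get_image("wrist")[:,:,::-1])
g=cv2.cvtColor(im,cv2.COLOR_BGR2GRAY);q=wproj(C,K,[.545,-.159,.098]);t=np.linspace(0,6.28,40)
c=cv2.HoughCircles(cv2.medianBlur(g,5),cv2.HOUGH_GRADIENT,1.5,200,param1=60,param2=20,minRadius=40,maxRadius=90)
print(s["position"],q,c)
for x in (c[0][:1] if c is not None else []):print(wray(C,K,x[:2],.098))
pts=[wproj(C,K,[.545+.0225*np.cos(a),-.159+.0225*np.sin(a),.098])for a in t]
cv2.polylines(im,[np.int32(pts)],True,(0,0,255),1);cv2.imwrite("pics/w2.png",im)
E
```

```text
clock: 2.65
position: [0.5433, -0.1583, 0.128]
ee_rot: [-0.003, 0.628, 0.778, -0.001]
contact_force: [-0.2, 0.6, -0.5]
width: 0.0851
gripper_force: 0.0
[ 0.54334495 -0.15828749  0.12803744] [329.01510387 301.12086827] [[[327.75 258.75  43.45]
  [ 20.25 326.25  61.6 ]
  [597.75  32.25  46.45]
  [545.25 300.75  89.05]]]
[ 0.5401776  -0.13977196  0.098     ]
```

View pics/w2.png

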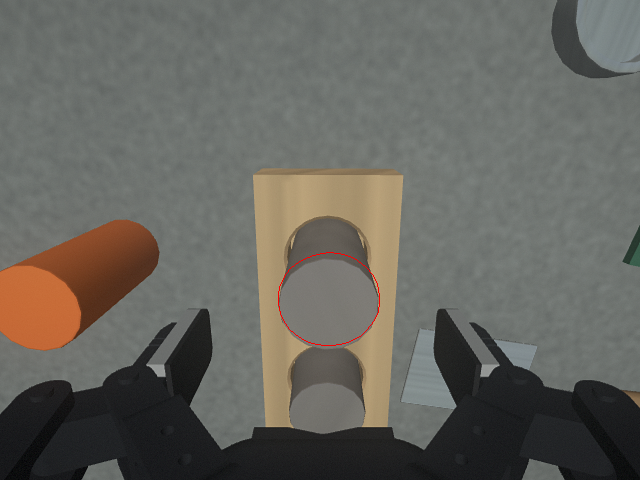

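The overlay fits the core's top face, centred at (329,300), so the core is at (0.545,-0.159). The TCP is within 2 mm of it. I descend and close.

```bash
python3 -m inch '[{"claw":1,"travel":[0.005,0,-0.15],"turn":0},{"claw":1,"travel":[0.005,0,-0.3],"turn":0},{"claw":1,"travel":[0.005,0,-0.3],"turn":0},{"claw":-1,"travel":[0.005,0,-0.3],"turn":0},{"claw":-1,"travel":[0.005,0,-0.3],"turn":0}]' 70; python3 -m inch '[{"claw":-1,"travel":[0,0,0],"turn":0},{"claw":-1,"travel":[0,0,0],"turn":0},{"claw":-1,"travel":[0,0,0],"turn":0},{"claw":-1,"travel":[0,0,0],"turn":0}]'
```

```text
clock: 3.2
position: [0.5475, -0.1602, 0.0728]
ee_rot: [0.002, 0.628, 0.778, 0.001]
contact_force: [0.2, -0.4, -0.1]
width: 0.0591
gripper_force: 0.0
clock: 3.6
position: [0.5467, -0.1601, 0.0726]
ee_rot: [0.002, 0.628, 0.778, 0.0]
contact_force: [-1.1, -0.4, 4.7]
width: 0.0439
gripper_force: 70.3
```

```bash
python3 -m inch '[{"claw":-1,"travel":[0,0,0.05],"turn":0},{"claw":-1,"travel":[0,0,0.15],"turn":0},{"claw":-1,"travel":[0,0,0.3],"turn":0},{"claw":-1,"travel":[0,0,0.45],"turn":0},{"claw":-1,"travel":[0,0,0.45],"turn":0}]'; python3 -m inch '[{"claw":-1,"travel":[0,0.15,0],"turn":0},{"claw":-1,"travel":[0,0.35,0],"turn":0},{"claw":-1,"travel":[0,0.55,0],"turn":0},{"claw":-1,"travel":[-0.03,0.75,0],"turn":0},{"claw":-1,"travel":[-0.06,0.92,0],"turn":0}]';python3 -m inch '[{"claw":-1,"travel":[0,0.2,0],"turn":0},{"claw":-1,"travel":[0,0.4,0],"turn":0},{"claw":-1,"travel":[0,0.6,0],"turn":0},{"claw":-1,"travel":[0,0.75,0],"turn":0},{"claw":-1,"travel":[0,0.75,0],"turn":0}]'
python3 - <<'E'
from h import *
C,K,s=wT();im=imaging.get_image("wrist")[:,:,::-1];t=imaging.get_image("side")[:,:,::-1]
cv2.imwrite("pics/w3.png",np.hstack([cv2.resize(im,(400,300)),cv2.resize(t[130:340,180:460],(400,300))]));print(s["position"],s["contact_force"],s["width"],s["gripper_force"],wproj(C,K,[.5296,.2054,.046]))
E
```

```text
clock: 4.1
position: [0.5483, -0.1606, 0.1652]
ee_rot: [0.005, 0.628, 0.778, 0.001]
contact_force: [0.4, -1.0, -3.0]
width: 0.0438
gripper_force: 72.6
clock: 4.6
position: [0.5323, 0.0265, 0.1592]
ee_rot: [-0.001, 0.628, 0.778, -0.0]
contact_force: [0.2, 0.3, -3.6]
width: 0.0436
gripper_force: 72.5
clock: 5.1
position: [0.5325, 0.1782, 0.1592]
ee_rot: [-0.001, 0.627, 0.779, 0.0]
contact_force: [1.0, -0.1, -3.2]
width: 0.0435
gripper_force: 72.5
[0.5325369  0.17823589 0.15924573] [ 0.98465654 -0.10614019 -3.20600606] 0.04347179053555241 72.45856046676636 [329.50542865 201.6425994 ]
```

View pics/w3.png

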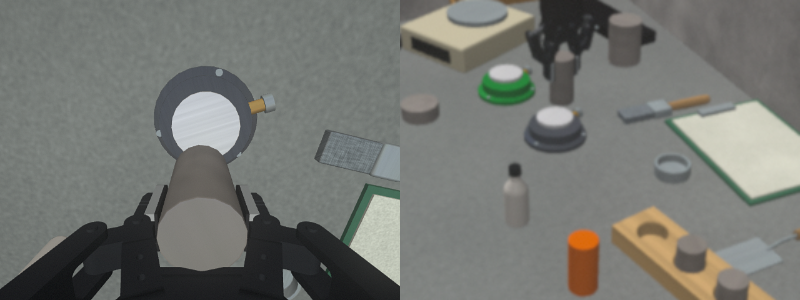

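The pad is at wrist (329,199), against (329.5,201.6) predicted. The core is held upright just short of it, and the other cores are undisturbed. I centre it and lower.

```bash
python3 -m inch '[{"claw":-1,"travel":[-0.015,0.14,0],"turn":0},{"claw":-1,"travel":[-0.015,0.14,-0.1],"turn":0},{"claw":-1,"travel":[-0.015,0.14,-0.2],"turn":0},{"claw":-1,"travel":[-0.015,0.14,-0.22],"turn":0},{"claw":-1,"travel":[-0.015,0.14,-0.22],"turn":0}]' 100
python3 -m inch '[{"claw":-1,"travel":[0,0,-0.02],"turn":0},{"claw":-1,"travel":[0,0,-0.04],"turn":0},{"claw":-1,"travel":[0,0,-0.05],"turn":0},{"claw":-1,"travel":[0,0,-0.05],"turn":0}]'
```

```text
clock: 5.7
position: [0.5299, 0.2013, 0.1154]
ee_rot: [-0.001, 0.629, 0.778, -0.001]
contact_force: [1.0, -0.4, -2.8]
width: 0.0436
gripper_force: 102.1
clock: 6.1
position: [0.5316, 0.2023, 0.1075]
ee_rot: [0.001, 0.628, 0.778, 0.001]
contact_force: [-0.1, -1.8, 3.6]
width: 0.0435
gripper_force: 102.2
```

```bash
python3 -m inch '[{"claw":-1,"travel":[0,0.01,-0.015],"turn":0},{"claw":-1,"travel":[0,0.01,-0.03],"turn":0},{"claw":-1,"travel":[0,0.01,-0.04],"turn":0},{"claw":-1,"travel":[0,0.01,-0.04],"turn":0}]'; python3 -m inch '[{"claw":-1,"travel":[0,0,-0.005],"turn":0},{"claw":-1,"travel":[0,0,-0.01],"turn":0},{"claw":-1,"travel":[0,0,-0.01],"turn":0}]'
```

```text
clock: 6.5
position: [0.5316, 0.2035, 0.1007]
ee_rot: [0.002, 0.628, 0.778, 0.0]
contact_force: [-1.7, -4.2, 11.6]
width: 0.0433
gripper_force: 103.9
clock: 6.8
position: [0.5317, 0.2035, 0.1006]
ee_rot: [0.002, 0.628, 0.778, 0.001]
contact_force: [-4.2, -4.8, 22.0]
width: 0.0437
gripper_force: 104.5
```

The force rose from 11.6 to 22 N with no further travel, so the pad is on its hard stop. I hold briefly, then lift.

```bash
python3 -m inch '[{"claw":-1,"travel":[0,0,-0.005],"turn":0},{"claw":-1,"travel":[0,0,-0.005],"turn":0},{"claw":-1,"travel":[0,0,-0.005],"turn":0},{"claw":-1,"travel":[0,0,-0.005],"turn":0}]'; python3 -m inch '[{"claw":-1,"travel":[0,0,0.1],"turn":0},{"claw":-1,"travel":[0,0,0.25],"turn":0},{"claw":-1,"travel":[0,0,0.4],"turn":0},{"claw":-1,"travel":[0,0,0.4],"turn":0},{"claw":-1,"travel":[0,0,0.4],"turn":0}]'
python3 - <<'E'
from h import *
C,K,s=wT();im=imaging.get_image("wrist")[:,:,::-1];t=imaging.get_image("side")[:,:,::-1]
cv2.imwrite("pics/w4.png",np.hstack([cv2.resize(im,(400,300)),cv2.resize(t[130:340,180:460],(400,300))]));print(s["position"],s["contact_force"])
E
```

```text
clock: 7.2
position: [0.5317, 0.2035, 0.1005]
ee_rot: [0.002, 0.628, 0.778, 0.001]
contact_force: [-7.1, -5.7, 28.1]
width: 0.0435
gripper_force: 105.2
clock: 7.7
position: [0.5302, 0.2046, 0.175]
ee_rot: [-0.0, 0.628, 0.778, 0.0]
contact_force: [-1.3, -0.3, -4.0]
width: 0.0432
gripper_force: 102.2
[0.53024218 0.20463548 0.17504405] [-1.27771253 -0.34865542 -4.00471444]
```

View pics/w4.png

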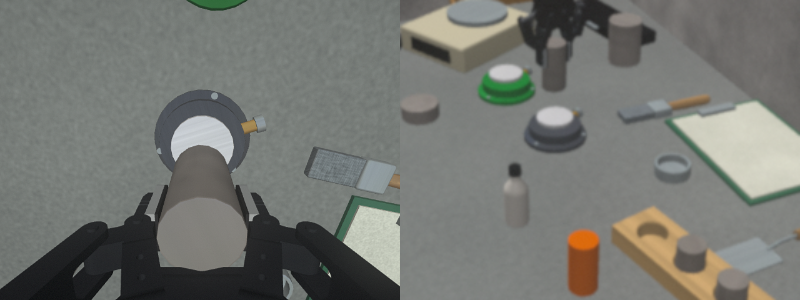

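Still upright and clear of the pad, and the pad is back up. Now I go beyond the free end of the holder. Its end face is at about (0.535,-0.110) with a 34 mm edge. I push the foot against that edge with a light grip so the core pivots about the closing line.

```bash
python3 -m inch '[{"claw":-1,"travel":[0,-0.15,0],"turn":0},{"claw":-1,"travel":[0,-0.35,0],"turn":0},{"claw":-1,"travel":[0,-0.55,0],"turn":0},{"claw":-1,"travel":[-0.01,-0.75,0],"turn":0},{"claw":-1,"travel":[-0.02,-0.95,0],"turn":0}]';python3 -m inch '[{"claw":-1,"travel":[0,-0.2,0],"turn":0},{"claw":-1,"travel":[0,-0.37,0],"turn":0},{"claw":-1,"travel":[0,-0.37,0],"turn":0},{"claw":-1,"travel":[0,-0.37,-0.2],"turn":0},{"claw":-1,"travel":[0,-0.37,-0.4],"turn":0}]';python3 -m inch '[{"claw":-1,"travel":[0,0,-0.05],"turn":0},{"claw":-1,"travel":[0,0,-0.05],"turn":0},{"claw":-1,"travel":[0,0,-0.05],"turn":0}]'
```

```text
clock: 8.3
position: [0.5252, 0.0133, 0.1733]
ee_rot: [-0.002, 0.628, 0.778, -0.001]
contact_force: [0.8, -0.0, -2.6]
width: 0.0434
gripper_force: 102.2
clock: 8.8
position: [0.5268, -0.0594, 0.0941]
ee_rot: [0.0, 0.629, 0.778, 0.001]
contact_force: [0.9, 1.1, -3.9]
width: 0.0433
gripper_force: 102.4
clock: 9.1
position: [0.5275, -0.0593, 0.086]
ee_rot: [0.001, 0.628, 0.778, 0.0]
contact_force: [0.6, -0.1, -2.9]
width: 0.0435
gripper_force: 102.4
```

```bash
python3 -m inch '[{"claw":-1,"travel":[0.014,-0.065,-0.01],"turn":0},{"claw":-1,"travel":[0.027,-0.127,-0.01],"turn":0},{"claw":-1,"travel":[0.027,-0.127,-0.01],"turn":0},{"claw":-1,"travel":[0.027,-0.127,-0.01],"turn":0}]' 30; python3 -m inch '[{"claw":-1,"travel":[0.005,-0.025,0],"turn":0},{"claw":-1,"travel":[0.01,-0.05,0],"turn":0},{"claw":-1,"travel":[0.01,-0.05,0],"turn":0}]'
```

```text
clock: 9.5
position: [0.5324, -0.0857, 0.084]
ee_rot: [0.0, 0.629, 0.777, 0.0]
contact_force: [-0.6, -0.5, -3.9]
width: 0.0432
gripper_force: 102.4
clock: 9.8
position: [0.5327, -0.0905, 0.0836]
ee_rot: [-0.004, 0.63, 0.777, 0.003]
contact_force: [-1.5, 12.2, 2.9]
width: 0.0436
gripper_force: 103.1
```

```bash
python3 -m inch '[{"claw":-0.9,"travel":[0,0,0],"turn":0},{"claw":-0.9,"travel":[0,0,0],"turn":0}]' 30
```

```text
clock: 10.0
position: [0.5327, -0.0905, 0.0836]
ee_rot: [-0.004, 0.629, 0.777, 0.003]
contact_force: [-0.5, 11.5, 2.2]
width: 0.0434
gripper_force: 103.1
```

```bash
python3 -m inch '[{"claw":-1,"travel":[0.008,-0.04,0],"turn":0},{"claw":-1,"travel":[0.008,-0.04,0],"turn":0}]' 30;  python3 -m inch '[{"claw":-1,"travel":[0.008,-0.04,0],"turn":0},{"claw":-1,"travel":[0.008,-0.04,0],"turn":0}]'
python3 - <<'E'
from h import *
C,K,s=wT();im=imaging.get_image("wrist")[:,:,::-1];t=imaging.get_image("side")[:,:,::-1]
cv2.imwrite("pics/w5.png",np.hstack([cv2.resize(im,(400,300)),cv2.resize(t[190:400,240:520],(400,300))]));print(s["position"],s["contact_force"],s["moment"],s["gripper_force"])
E
```

```text
clock: 10.2
position: [0.5334, -0.0988, 0.0828]
ee_rot: [-0.004, 0.629, 0.777, 0.002]
contact_force: [-1.9, 9.8, -1.0]
width: 0.0432
gripper_force: 102.5
clock: 10.4
position: [0.5343, -0.1068, 0.0825]
ee_rot: [-0.005, 0.629, 0.777, 0.001]
contact_force: [-2.2, 10.0, -1.6]
width: 0.0431
gripper_force: 103.8
[ 0.53428777 -0.10681787  0.08251025] [-2.21078197 10.01158259 -1.57066318] [ 1.94589451  0.5227938  -0.02834934] 103.76280426979065
```

View pics/w5.png

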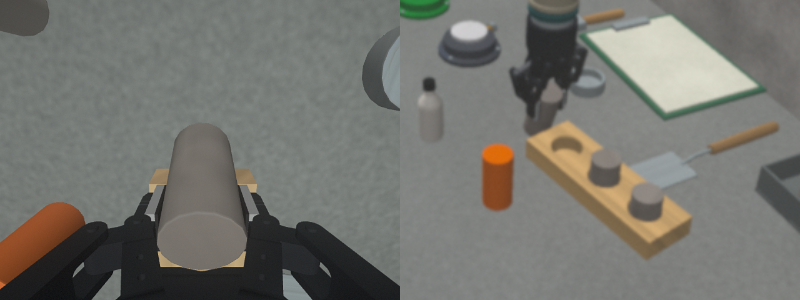

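It pivots steadily at about 10 N, and the estimated tilt is 24°. It needs about 20 mm more.

```bash
python3 -m inch '[{"claw":-1,"travel":[0.008,-0.04,0],"turn":0},{"claw":-1,"travel":[0.016,-0.075,0],"turn":0},{"claw":-1,"travel":[0.021,-0.1,0],"turn":0},{"claw":-1,"travel":[0.021,-0.1,0],"turn":0}]' 100; python3 -m inch '[{"claw":-1,"travel":[0,0.03,0.1],"turn":0},{"claw":-1,"travel":[0,0.06,0.3],"turn":0},{"claw":-1,"travel":[0,0.06,0.5],"turn":0},{"claw":-1,"travel":[0,0.06,0.7],"turn":0},{"claw":-1,"travel":[0,0.06,0.9],"turn":0}]';python3 -m inch '[{"claw":-1,"travel":[0,0,0.05],"turn":0},{"claw":-1,"travel":[0,0,0.05],"turn":0},{"claw":-1,"travel":[0,0,0.05],"turn":0}]'
python3 - <<'E'
from h import *
C,K,s=wT();im=imaging.get_image("wrist")[:,:,::-1];t=imaging.get_image("side")[:,:,::-1]
cv2.imwrite("pics/w6s.png",t);q=np.int32(proj("side",s["position"]));x,y=max(q[0]-60,0),max(q[1]-50,0)
cv2.imwrite("pics/w6.png",np.hstack([cv2.resize(im,(400,300)),cv2.resize(t[y:y+105,x:x+140],(400,300),interpolation=2)]));print(s["position"],s["contact_force"],s["gripper_force"],x,y,q)
u=np.array([-.21,.978,0]);P=s["position"]
for a in(0,30,45,60):
    d=np.array([0,0,1])*np.cos(np.radians(a))-u*np.sin(np.radians(a));f=P-.0646*d;e=P+.0254*d;print(a,np.round(proj("side",f)),np.round(proj("side",e)),"wrist foot",np.round(wproj(C,K,f)),"top",np.round(wproj(C,K,e)))
E
```

```text
clock: 10.9
position: [0.5379, -0.1265, 0.0823]
ee_rot: [-0.006, 0.629, 0.777, 0.001]
contact_force: [-3.6, 9.7, 1.0]
width: 0.0429
gripper_force: 105.4
clock: 11.4
position: [0.541, -0.1187, 0.2649]
ee_rot: [0.0, 0.628, 0.778, -0.0]
contact_force: [0.1, -0.0, -1.8]
width: 0.0429
gripper_force: 104.5
clock: 11.7
position: [0.5402, -0.1186, 0.2714]
ee_rot: [-0.002, 0.628, 0.778, -0.001]
contact_force: [-0.8, 0.7, -3.8]
width: 0.0435
gripper_force: 104.6
[ 0.54024489 -0.11857551  0.27138081] [-0.81275456  0.68631037 -3.75913549] 104.60864782333374 291 139 [351 189]
0 [350. 217.] [353. 179.] wrist foot [325. 270.] top [326. 379.]
30 [341. 207.] [357. 182.] wrist foot [326. 214.] top [326. 406.]
45 [337. 200.] [358. 185.] wrist foot [326. 190.] top [326. 410.]
60 [334. 193.] [359. 188.] wrist foot [326. 170.] top [326. 409.]
```

View pics/w6.png

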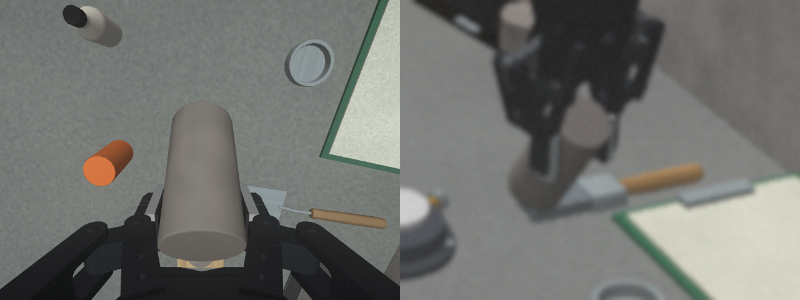

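```bash
python3 - <<'E'
from h import *
C,K,s=wT();P=s["position"];u=np.array([-.21,.978,0]);u/=np.linalg.norm(u);w=np.array([.978,.21,0]);t=np.linspace(0,6.28,60)
for a in range(24,61,6):
    r=np.radians(a);d=np.array([0,0,1])*np.cos(r)-u*np.sin(r);n=np.cross(d,w)
    R=lambda o:np.array([wproj(C,K,P+o*d+.0225*(np.cos(x)*w+np.sin(x)*n))for x in t])
    f,e=R(-.0646),R(.0254);print(a,"foot vmin %.0f w %.0f | top v %.0f..%.0f w %.0f"%(f[:,1].min(),np.ptp(f[:,0]),e[:,1].min(),e[:,1].max(),np.ptp(e[:,0])))
E
```

```text
24 foot vmin 186 w 92 | top v 363..433 w 144
30 foot vmin 176 w 94 | top v 376..429 w 142
36 foot vmin 168 w 97 | top v 388..424 w 140
42 foot vmin 160 w 100 | top v 399..418 w 137
48 foot vmin 153 w 104 | top v 409..412 w 135
54 foot vmin 147 w 108 | top v 405..418 w 133
60 foot vmin 143 w 113 | top v 398..425 w 130
```

The two cues in the wrist view disagree. The foot's far edge at v≈162 suggests 41°, and the top ellipse at v 370–416 suggests about 33°. That is too near the lower limit, so I go back and tip it about 8° more.

```bash
python3 -m inch '[{"claw":-1,"travel":[0,0,-0.2],"turn":0},{"claw":-1,"travel":[0,0,-0.4],"turn":0},{"claw":-1,"travel":[0,0,-0.6],"turn":0},{"claw":-1,"travel":[0,0,-0.8],"turn":0},{"claw":-1,"travel":[0,0,-0.93],"turn":0}]'; python3 -m inch '[{"claw":-1,"travel":[-0.01,0,-0.015],"turn":0},{"claw":-1,"travel":[-0.01,0,-0.015],"turn":0},{"claw":-1,"travel":[-0.01,-0.04,-0.015],"turn":0},{"claw":-1,"travel":[-0.005,-0.04,-0.015],"turn":0}]'; python3 -m inch '[{"claw":-1,"travel":[0.005,-0.02,0],"turn":0},{"claw":-1,"travel":[0.01,-0.045,0],"turn":0},{"claw":-1,"travel":[0.01,-0.045,0],"turn":0}]'
```

```text
clock: 12.3
position: [0.5383, -0.1179, 0.0827]
ee_rot: [-0.004, 0.628, 0.778, -0.001]
contact_force: [0.2, -0.3, -3.6]
width: 0.0433
gripper_force: 104.6
clock: 12.7
position: [0.5401, -0.1267, 0.0859]
ee_rot: [-0.0, 0.629, 0.778, 0.0]
contact_force: [-4.1, 2.6, 1.4]
width: 0.0428
gripper_force: 104.8
clock: 13.0
position: [0.541, -0.1329, 0.0854]
ee_rot: [-0.003, 0.629, 0.777, 0.002]
contact_force: [-2.6, 10.1, 3.1]
width: 0.0433
gripper_force: 105.8
```

```bash
python3 -m inch '[{"claw":-1,"travel":[0.004,-0.02,0],"turn":0},{"claw":-1,"travel":[0.004,-0.02,0],"turn":0},{"claw":-1,"travel":[0.004,-0.02,0],"turn":0}]'; python3 -m inch '[{"claw":-1,"travel":[0,0.03,0.1],"turn":0},{"claw":-1,"travel":[0,0.06,0.3],"turn":0},{"claw":-1,"travel":[0,0.06,0.5],"turn":0},{"claw":-1,"travel":[0,0.06,0.7],"turn":0},{"claw":-1,"travel":[0,0.06,0.9],"turn":0}]';python3 -m inch '[{"claw":-1,"travel":[0,0,0.08],"turn":0},{"claw":-1,"travel":[0,0,0.08],"turn":0},{"claw":-1,"travel":[0,0,0.08],"turn":0},{"claw":-1,"travel":[0,0,0.08],"turn":0}]'
python3 - <<'E'
from h import *
C,K,s=wT();im=imaging.get_image("wrist")[:,:,::-1];t=imaging.get_image("side")[:,:,::-1];tp=imaging.get_image("top")[:,:,::-1]
cv2.imwrite("pics/w7.png",np.hstack([im[140:440,220:440],cv2.resize(t[140:400,240:460],(400,300),interpolation=2)[:, :280],cv2.resize(tp[150:320,300:520],(290,300))]));print(s["position"],s["contact_force"],s["gripper_force"])
P=s["position"];u=np.array([-.21,.978,0]);w=np.array([.978,.21,0]);t=np.linspace(0,6.28,60)
for a in range(30,61,6):
    r=np.radians(a);d=np.array([0,0,1])*np.cos(r)-u*np.sin(r);n=np.cross(d,w)
    R=lambda o:np.array([wproj(C,K,P+o*d+.0225*(np.cos(x)*w+np.sin(x)*n))for x in t])-[220,140]
    f,e=R(-.0646),R(.0254);print(a,"foot vmin %.0f| top v %.0f..%.0f"%(f[:,1].min(),e[:,1].min(),e[:,1].max()))
E
```

```text
clock: 13.3
position: [0.5417, -0.1366, 0.0855]
ee_rot: [-0.003, 0.629, 0.777, 0.002]
contact_force: [-3.7, 9.1, 4.0]
width: 0.0432
gripper_force: 105.9
clock: 13.8
position: [0.5436, -0.1287, 0.2677]
ee_rot: [0.002, 0.628, 0.778, 0.0]
contact_force: [1.3, -0.1, -3.5]
width: 0.0433
gripper_force: 104.8
clock: 14.2
position: [0.5423, -0.1278, 0.2789]
ee_rot: [-0.001, 0.628, 0.778, -0.001]
contact_force: [-0.5, 0.5, -3.6]
width: 0.0431
gripper_force: 104.8
[ 0.54233685 -0.12783711  0.27890582] [-0.48030926  0.52040276 -3.62094827] 104.76768493652344
30 foot vmin 36| top v 236..289
36 foot vmin 27| top v 248..284
42 foot vmin 19| top v 259..278
48 foot vmin 13| top v 269..272
54 foot vmin 7| top v 265..278
60 foot vmin 3| top v 258..285
```

View pics/w7.png

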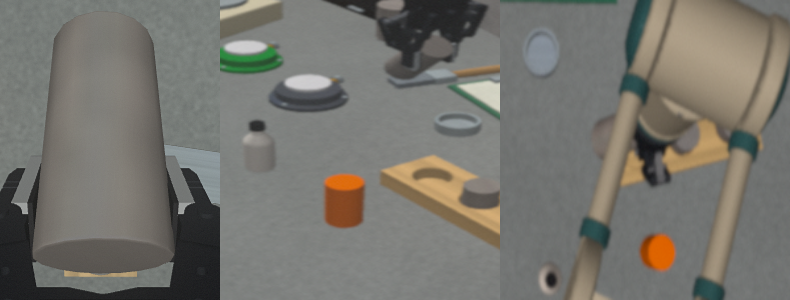

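```bash
python3 - <<'E'
from h import *
g=cv2.cvtColor(cv2.imread("pics/w7.png"),cv2.COLOR_BGR2GRAY)
p=g[:,100:109].mean(1);print([int(x) for x in p[225:290]]);print(imaging.camera_params("wrist")["camera_matrix"][0][0])
C,K,s=wT();P=s["position"];u=np.array([-.21,.978,0]);w=np.array([.978,.21,0]);t=np.linspace(0,6.28,60)
for sh in (.003,.006):
  for a in range(30,55,4):
    r=np.radians(a);d=np.array([0,0,1])*np.cos(r)-u*np.sin(r);n=np.cross(d,w)
    R=lambda o:np.array([wproj(C,K,P+o*d+.0225*(np.cos(x)*w+np.sin(x)*n))for x in t])-[220,140]
    f,e=R(-.0646-sh),R(.0254-sh);print(sh,a,"foot vmin %.0f| top v %.0f..%.0f"%(f[:,1].min(),e[:,1].min(),e[:,1].max()))
E
```

```text
[126, 126, 125, 126, 126, 126, 126, 125, 126, 126, 126, 126, 128, 116, 103, 94, 91, 91, 90, 91, 91, 90, 90, 89, 90, 89, 89, 88, 89, 89, 89, 88, 88, 88, 88, 88, 88, 88, 87, 87, 87, 87, 86, 86, 86, 84, 84, 82, 108, 126, 147, 144, 119, 119, 119, 120, 121, 120, 119, 117, 118, 120, 122, 121, 122]
382.74710544449704
0.003 30 foot vmin 32| top v 226..280
0.003 34 foot vmin 26| top v 233..277
0.003 38 foot vmin 20| top v 241..273
0.003 42 foot vmin 14| top v 248..270
0.003 46 foot vmin 9| top v 254..266
0.003 50 foot vmin 4| top v 261..261
0.003 54 foot vmin 0| top v 257..266
0.006 30 foot vmin 28| top v 216..272
0.006 34 foot vmin 21| top v 223..268
0.006 38 foot vmin 15| top v 230..265
0.006 42 foot vmin 9| top v 237..261
0.006 46 foot vmin 3| top v 243..257
0.006 50 foot vmin -2| top v 250..253
0.006 54 foot vmin -7| top v 249..255
```

The top face spans v 239–272, which fits a tilt of about 38° with the core slid 3 mm in the grip. The foot's far edge at v≈11 suggests up to 45°. Both lie inside 32–58°. The foot centre is about 0.22 m up, and the short cores, cap and bottle look untouched. I settle and hand in.

```bash
python3 -m inch '[{"claw":-1,"travel":[0,0,0],"turn":0},{"claw":-1,"travel":[0,0,0],"turn":0},{"claw":-1,"travel":[0,0,0],"turn":0},{"claw":-1,"travel":[0,0,0],"turn":0},{"claw":-1,"travel":[0,0,0],"turn":0}]'; python3 -c "
from rig import ticket
print(ticket.sign_off())"
```

```text
clock: 14.85
position: [0.5432, -0.1279, 0.2803]
ee_rot: [0.0, 0.628, 0.778, 0.0]
contact_force: [-0.9, 0.1, -2.9]
width: 0.0434
gripper_force: 104.8
the job is handed in; nothing more can be done
None
```

I drew the tall core, pressed it on the pad to its hard stop, and handed in with it held still in the air, foot lower, tipped about 40° by my image estimate (38–45°, allowed 32–58°) with its foot about 22 cm up; the hand-in returned no verdict.

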